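# Hang the sole template on the marking jig's twin pins

## Task

Take the plywood sole template by its grip, put both of its keyhole windows over the two headed pins of the marking jig and lower it flat on the bed, toe pointing away from the robot, along the board; then slide it heelwards, flat on the bed, until both pins stop against the ends of their slots, and let go. The pin bar may be set anywhere along its groove, so find the pins by sight or feel, and never press the template against the jig with more than 40 N; leave the last, jar, ring and hammer where they are.

Things in the scene. Friction and masses are not known exactly. Their poses are not given: they have to be found in the camera images.
- template_grip (a point): Grip of the loose sole template: a wooden block 50 mm long (along x), 24 mm wide, rising 45 mm above a sole-shaped plywood plate 5 mm thick. Point on its centre line, 32 mm above the plate's underside, 27 above its top. x to the toe (wide end), y left, z up. Plate: from 136 mm behind to 152 mm ahead of here, 80 mm wide at toe, 60 at heel, about 0.2 kg; lies flat on the table at the start.
- template_window (a point): Centre of the front keyhole's square window (18 x 18 mm), at the plate's underside, 43 mm ahead of the grip; axes as the grip's. From the window a slot 9 mm wide, with a tapered mouth, runs on towards the toe and ends 21 mm from this point; a pin against its end is 18.5 mm from here. The rear keyhole is equal and 106 mm behind, also on the centre line.
- jig_bed (a point): Fixed marking jig: wooden board 330 (x) by 110 mm, its flat top, the bed, 18 mm above the table. Point: middle of the bed's top face; x along the board, to where the toe belongs, z up. A 26 mm groove along the middle holds a metal bar, just below the bed, carrying two headed pins on the centre line. It is clamped at a different setting each time, not given here: find it by sight or feel.
- groove (a point): On the jig's centre line, 43 mm ahead (+x) of the bed's middle, level with the bed; axes as the bed's. The front pin (pin_front) stands somewhere from 12 mm behind to 12 mm ahead of this point; pin_rear 106 mm behind it. Each pin: shank 5 mm diameter; head 13 mm diameter, its underside 7.5 mm and its flat top 13.5 mm above the bed.
- last: Wooden shoe last, 270 mm long, 115 mm tall, lying aside; leave alone. Origin at the middle of its underside.
- jar: Amber glass jar with steel lid, 68 mm diameter, 90 mm tall; leave alone. Origin at the middle of its underside.
- roll: Small brass ring, 60 mm outside diameter, 18 mm tall, lying flat; leave alone. Origin at the middle of its underside.
- hammer: Hammer 240 mm long, lying flat, head to its +x; leave alone. Origin at the middle of its underside.

How it is judged:
By the outcome, as a careful person would: the job done as asked, in the order asked, and still so for the second after the job is handed in, with the robot touching nothing.
It also fails if it takes over 58 s, if anything falls off the work surface, if the arm or the gripper's body presses on something with over 40 N, if the wrist force passes 120 N, or if a joint passes its speed limit or range.

## Robot

A 7-joint arm with a two-finger parallel gripper is mounted at the origin on the work surface. World frame = base frame: x ahead of the robot, y to its left, z up, the work surface at z = 0. Lengths are in m, angles in rad, forces in N, time in s.
With the tool pointing down it reaches from about 0.4 to 0.9 m from the base axis. Payload 5.5 kg.
Tool frame: the origin (TCP) lies on the centre line of the jaws, within the pads' length; the fingertips stand finger_overhang ahead of it and the grasp point (between the pads) lies 8 mm behind it (finger_overhang is the distance from the TCP to the fingertips, in m); z points along the fingers, y is the direction in which the jaws open and shut (so a half turn about z gives the same grasp; the last joint's range is limited). The gripper opens to 92 mm and grips with 3 to 60 N. Pads are 19 mm wide; open, the fingers measure 130 mm over their backs; the gripper's body (75 mm by 190 mm) begins 47 mm behind the grasp point.
Start: joints at [-0.861, 0.501, -0.427, 1.55, 0.221, 1.138, -0.21], TCP at [0.281, 0.586, 0.238] pointing down, gripper open.
Joint ranges: [-2.88, 2.88], [-0.31, 2.03], [-1.54, 1.56], [0.2, 2.42], [-1.41, 4.55], [0.19, 2.02], [-2.57, 2.57]. Speed limits (rad/s): [2.57, 2.57, 3.14, 3.14, 3.14, 3.14, 3.14].

## Interface

Orientations are given as a 3x3 rotation matrix whose columns are the frame's x, y, z axes.
In Python, from plant import * gives the robot as it stands.
- The arm moves only by the tool carry_out, never from a script. Its argument "deltas" is text: rows parted by semicolons, each of 5 numbers parted by spaces: the shift along the tool's x, y, z in cm, then the turn about the tool's z in degrees, then the opening, from 0 (shut) to 1 (fully open). A call has 1 to 12 rows; each row is the pose to reach, as a shift and turn from the pose commanded when the call began, along the tool's axes at that moment; what a row does not reach only later rows make up. A row lasts 1/10 s, in which the tool goes at most 50 mm and 8.59 degrees, less where a joint would pass 70% of its speed; a pose out of reach is approached as far as the arm can. A call with a gripper value outside its range is refused whole. The fingers move at their own pace and stop on an object; "grip_force" is the grip in N (left out, the last holds). Time passes only in rows, so rows that repeat a pose let the fingers close. It gives the time, the measured TCP pose, the force and the opening at its end, in the units of the state.
- read_state(): the state, without advancing time (a new reading comes with each control period).
- snapshot(name): name is "side" or "top"; returns the picture (400x640x3 uint8, red, green, blue); there is no depth.
- camera_params(name): a dict with "fx", "fy", "cx", "cy" (pixels), "D" ([k1, k2, p1, p2, k3] as OpenCV has them; the pictures are not rectified), "R" (3x3) and "t" (3): a world point X has camera coordinates R X + t. Camera axes: x right, y down, z forward; pixel columns grow to the right and rows downward; lengths in m; the calibration is good to about 2 mm. A picture is of the moment at which its call begins. camera_params takes no time and is no camera call.
- finish_job(): hands the job in, once; it reports no verdict.
Trained networks look in the newest picture that a camera, given by its name, has taken for a name from the list of things; names that differ only in an ending like _2 or _b are one class to them, and where a whole thing is asked for, a point or a joint stands for the part that bears it (a point fixed in the world has none). Each returns a list of dicts, best first, with "score" (0 to 1); they miss things now and then, are a little off and sometimes report something else, mostly with a low value. They report only what shows in the picture. A call takes as long as a camera call.
- boxes_of(camera, label): "point" ([x, y, z] in m, in world coordinates, good to about 4 mm: the middle of the surface that is visible of it).
- cut_out(camera, label): "mask" (400x640 bool, what is visible of it).
- landmark_of(camera, label): "point" ([x, y, z] in m, in world coordinates, good to about 4 mm: a listed point, or the origin of a listed thing).
The state is a dict: "time_s": time; "joint_pos": joint angles; "qvel": joint speeds; "tau": joint torques, N m; "eef_pos": TCP position; "ee_rot": TCP orientation; "ft_force": force on the tool from outside, world axes, zero at the start; "wrist_torque": the same for the moment, N m; "finger_gap": opening from 0.0 (shut) to 1.0 (fully open).
Only numpy, scipy, OpenCV 4.12 (cv2) and the standard library are available. Lean on these libraries where they do the work, as an engineer would, in place of code of your own. Each camera call takes 0.05 s, during which the arm holds its last target.

## Working session

There is one attempt and no reset: what is moved stays moved. The work goes in short steps, Python scripts to look and compute and a tool call to move; the robot and the scene stay as the last step left them, time stands still between calls to the robot, and variables do not carry over. Pictures are saved under pics/ and viewed, and the job is handed in when it is done.

Besides the shell and the picture viewer there is one more tool, called after "Request:" as a command line: name --argument value ..., lists and objects as JSON in quotes. carry_out: Moves the arm, as the interface text tells. Its arguments: {"type":"object","properties":{"deltas":{"type":"string"},"grip_force":{"type":"number"}},"required":["deltas"]}

```bash
mkdir -p pics; ls; python3 - <<'E'
from plant import *
import cv2,numpy as np
for c in ["top","side"]:
    im=snapshot(c); cv2.imwrite(f"pics/{c}0.png",im[:,:,::-1])
    p=camera_params(c); print(c,{k:np.round(v,4).tolist() for k,v in p.items()})
    for l in ["template_grip","template_window","jig_bed","groove","last","jar","roll","hammer"]:
        print(l,[(np.round(d["point"],4).tolist(),round(d["score"],2)) for d in landmark_of(c,l)[:3]])
s=read_state();print(s)
E
```

```text
pics
top {'fx': 519.1362, 'fy': 519.1362, 'cx': 314.5186, 'cy': 197.3714, 'D': [-0.1568, 0.0, 0.0, 0.0, 0.0], 'R': [[-0.0084, -0.9999, 0.006], [-0.98, 0.007, -0.1989], [0.1988, -0.0076, -0.98]], 't': [-0.0082, 0.4732, 1.5354]}
template_grip [([0.541, 0.1834, 0.0352], 0.86)]
template_window [([0.5835, 0.1785, 0.0036], 0.86), ([0.64, 0.4632, -0.0031], 0.38)]
jig_bed [([0.5386, -0.1858, 0.0195], 0.71)]
groove [([0.5833, -0.1701, 0.0204], 0.86)]
last [([0.6406, 0.4628, -0.003], 0.78), ([0.363, -0.4285, -0.0005], 0.7)]
jar [([0.3957, 0.4507, 0.0001], 0.73)]
roll [([0.3585, -0.4287, -0.0004], 0.57)]
hammer [([0.5519, -0.4202, -0.001], 0.59)]
side {'fx': 398.605, 'fy': 398.605, 'cx': 314.4167, 'cy': 194.2657, 'D': [-0.0274, 0.0, 0.0, 0.0, 0.0], 'R': [[0.9841, -0.177, -0.0165], [-0.1424, -0.7293, -0.6692], [0.1064, 0.6609, -0.7429]], 't': [-0.5044, 0.0979, 1.1107]}
template_grip [([0.5405, 0.1795, 0.0311], 0.69)]
template_window [([0.5874, 0.176, -0.0044], 0.86)]
jig_bed [([0.5373, -0.182, 0.0187], 0.55)]
groove [([0.5828, -0.1737, 0.0193], 0.55)]
last [([0.6396, 0.4635, 0.0037], 0.79)]
jar 
[... 281 characters left out ...]
03182 ]), 'qvel': array([-5.88805129e-04, -9.60306348e-05,  1.96819623e-05, -4.93557971e-04,
       -1.23018192e-03,  2.62971432e-04, -1.97945413e-03]), 'tau': array([-5.73058196e-05, -5.66420245e+01, -5.81029728e+00, -2.79516417e+01,
       -6.66103349e-02,  2.04822893e-02,  3.77860533e-05]), 'eef_pos': array([0.28078758, 0.58620642, 0.23772036]), 'ee_rot': array([[-9.01856754e-01,  4.32035175e-01, -5.38909305e-05],
       [ 4.32035175e-01,  9.01856755e-01,  2.48168074e-06],
       [ 4.96740731e-05, -2.10446571e-05, -9.99999999e-01]]), 'ft_force': array([-0.11460827, -0.28638459,  0.63674745]), 'wrist_torque': array([-0.03523158,  0.00079181, -0.00416001]), 'finger_gap': 0.9997343592945196}
```

View pics/top0.png

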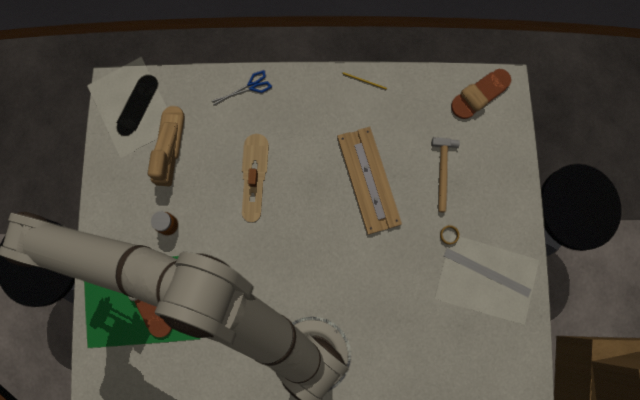

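View pics/side0.png

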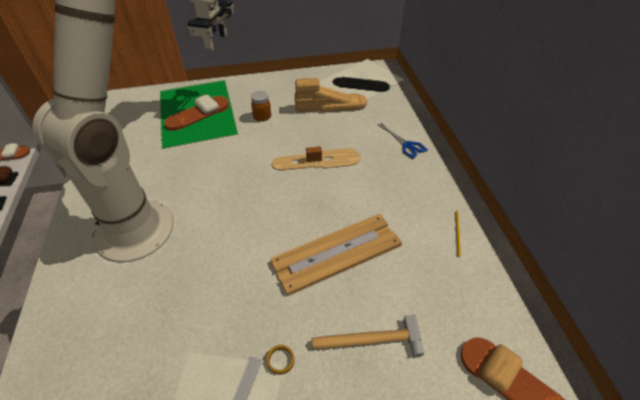

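```bash
python3 - <<'E'
import cv2,numpy as np
t=cv2.imread("pics/top0.png");s=cv2.imread("pics/side0.png")
def c(im,x0,y0,x1,y1,f,n):
    cv2.imwrite(n,cv2.resize(im[y0:y1,x0:x1],None,fx=f,fy=f,interpolation=cv2.INTER_CUBIC))
c(t,325,120,415,240,5,"pics/jt.png")
c(t,220,125,290,230,5,"pics/tt.png")
c(s,262,205,412,300,5,"pics/js.png")
c(s,262,135,372,180,7,"pics/ts.png")
E
```

```text
(no output)
```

View pics/jt.png

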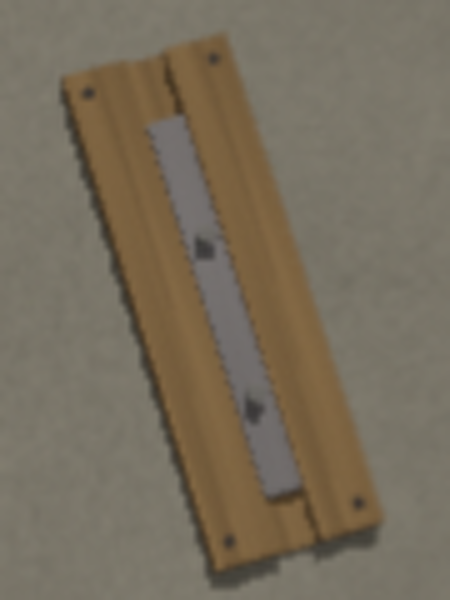

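View pics/tt.png

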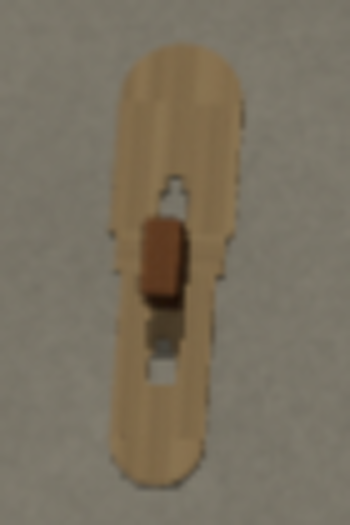

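View pics/js.png

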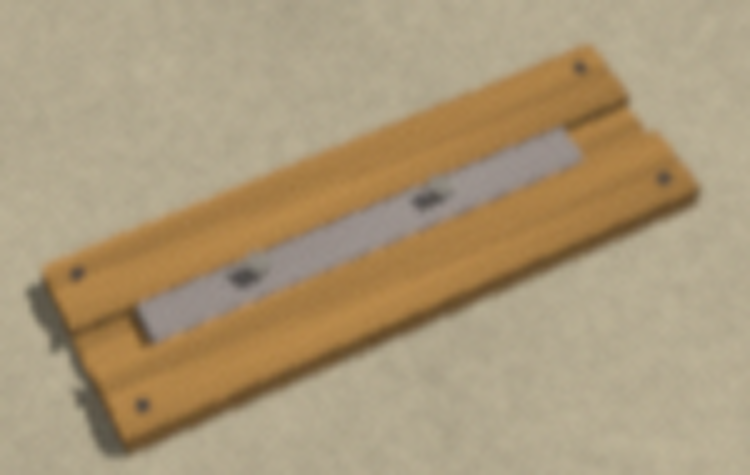

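View pics/ts.png

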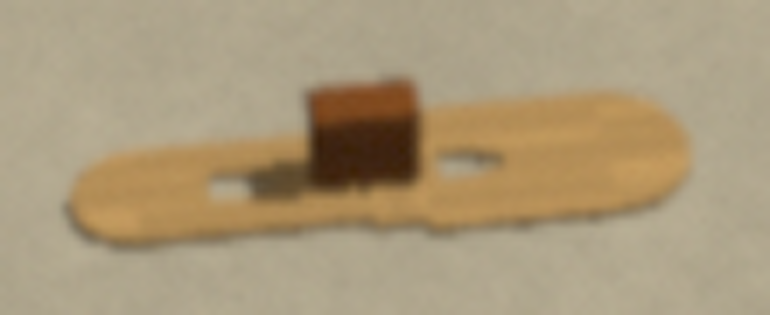

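```bash
cat > h.py <<'E'
from plant import *
import cv2,numpy as np
from scipy.optimize import least_squares
def proj(c,P):
    p=camera_params(c);K=np.array([[p["fx"],0,p["cx"]],[0,p["fy"],p["cy"]],[0,0,1.]])
    return cv2.projectPoints(np.asarray(P,float).reshape(-1,1,3),cv2.Rodrigues(np.array(p["R"]))[0],np.array(p["t"],float),K,np.array(p["D"],float))[0].reshape(-1,2)
def pix(uv,off,f): return (np.array(uv,float)+.5)/f-.5+np.array(off)
def body(q,L):
    c,s=np.cos(q[2]),np.sin(q[2]);L=np.asarray(L,float)
    return np.c_[q[0]+c*L[:,0]-s*L[:,1],q[1]+s*L[:,0]+c*L[:,1],L[:,2]]
E
cat > a.py <<'E'
from h import *
J=[[.165,.055,.018],[.165,-.055,.018],[-.165,-.055,.018],[-.165,.055,.018]]
ut=pix([(64,78),(226,36),(382,522),(213,560)],(325,120),5)
us=pix([(588,45),(700,190),(127,440),(45,268)],(262,205),5)
for cams in [("top",),("side",),("top","side")]:
    d={"top":ut,"side":us}
    f=lambda q:np.concatenate([(proj(c,body(q,J))-d[c]).ravel() for c in cams])
    r=least_squares(f,[.54,-.184,.25]);print(cams,r.x,np.round(r.fun,1))
q=r.x
pt=pix([(204,248),(253,409)],(325,120),5);ps=pix([(428,199),(244,277)],(262,205),5)
for z in (.0255,.0315):
  for c,p in (("top",pt),("side",ps)):
    f=lambda a:(proj(c,body(q,[[.043+a[0],a[1],z],[.043-.106+a[0],a[1],z]]))-p).ravel()
    r=least_squares(f,[0,0]);print(z,c,r.x,np.round(r.fun,2))
# overlays
for c,o,f,sz in (("top",(325,120),5,(450,600)),("side",(262,205),5,(750,475))):
    im=cv2.imread(f"pics/{'jt' if c=='top' else 'js'}.png")
    def dr(L,col):
        P=proj(c,body(q,L)); P=((P-np.array(o)+.5)*f-.5).round().astype(int); cv2.polylines(im,[P.reshape(-1,1,2)],True,col,1)
    dr(J,(0,0,255))
    th=np.linspace(0,6.28,24)
    for x in(.043,-.063): 
        dr(np.c_[x+.0065*np.cos(th),.0065*np.sin(th),0*th+.0315],(0,255,0))
        dr(np.c_[x+.0025*np.cos(th),.0025*np.sin(th),0*th+.018],(255,0,0))
    cv2.imwrite(f"pics/ov_{c}.png",im)
# template
T=[[.152,0,.005],[-.136,0,.005]]
E
python3 a.py
```

```text
('top',) [ 0.53880784 -0.18268334  0.26622675] [-0.2 -0.7  0.2 -0.9  0.1 -0.3 -0.   1.8]
('side',) [ 0.53848703 -0.18572304  0.27482847] [ 0.6 -0.4  0.6 -0.4 -0.2  0.5 -0.9 -0.1]
('top', 'side') [ 0.53866698 -0.18428055  0.2711768 ] [ 0.1 -0.5  0.4 -0.9  0.8 -0.4  0.8  1.8  0.7 -0.7  0.6 -0.7 -0.4 -0.3
 -0.9 -0.8]
0.0255 top [-0.01320472  0.00458795] [-0.14  0.15  0.13 -0.14]
0.0255 side [-0.01377997 -0.0022802 ] [ 0.05  0.07 -0.05 -0.07]
0.0315 top [-0.01431985  0.00563557] [-0.15  0.09  0.15 -0.08]
0.0315 side [-0.01564373 -0.0058043 ] [ 0.18  0.01 -0.18 -0.03]
```

View pics/ov_top.png

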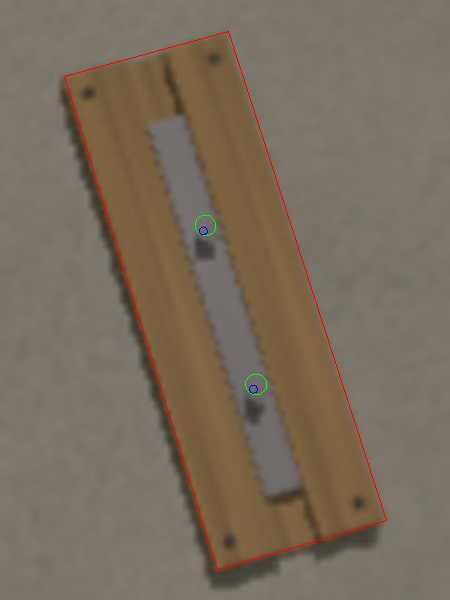

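View pics/ov_side.png

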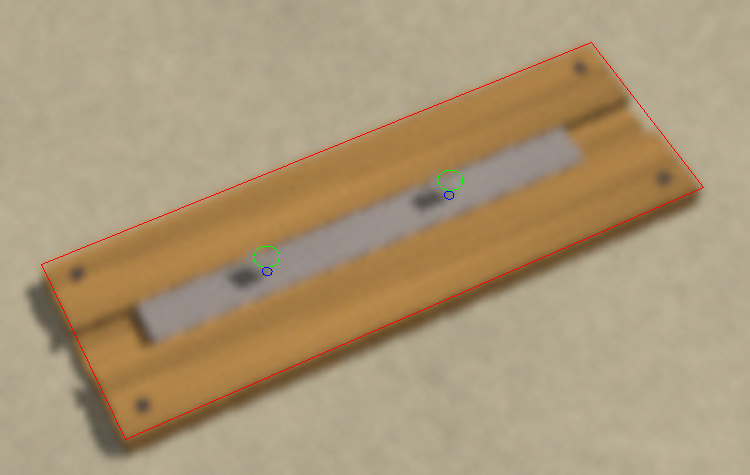

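```bash
python3 - <<'E'
import cv2,numpy as np
t=cv2.imread("pics/top0.png");s=cv2.imread("pics/side0.png")
def c(im,x0,y0,x1,y1,f):
    a=im[y0:y1,x0:x1].astype(float); a=np.clip((a-40)*1.5,0,255).astype(np.uint8)
    return cv2.resize(a,None,fx=f,fy=f,interpolation=cv2.INTER_NEAREST)
a=np.hstack([c(t,356,160,376,180,18),c(t,366,192,386,212,18)])
b=np.hstack([c(s,337,233,362,253,15),c(s,300,248,325,268,15)])
w=max(a.shape[1],b.shape[1])
cv2.imwrite("pics/z.png",np.vstack([np.pad(x,((0,0),(0,w-x.shape[1]),(0,0))) for x in(a[:290],b)]))
E
```

```text
(no output)
```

View pics/z.png

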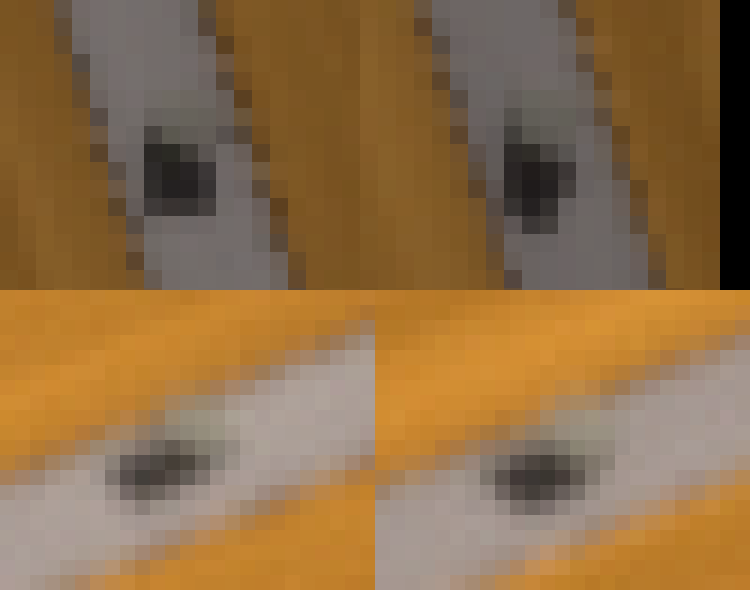

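```bash
cat >> a.py <<'E'
print("---")
for c,n,W in (("top","top0",((359,163,371,174),(369,195,381,206))),("side","side0",((344,235,356,246),(308,250,320,261)))):
    im=cv2.imread(f"pics/{n}.png").astype(float)
    for w in W:
        a=im[w[1]:w[3],w[0]:w[2]]; print(c,w);print((a[:,:,1]-(a[:,:,0]+a[:,:,2])/2).round().astype(int));print(a.mean(2).astype(int)); print((a[:,:,2]-a[:,:,0]).astype(int))
pt=np.array([(365.6,166.3),(375.5,198.4)]);ps=np.array([(349.7,241.3),(313.2,256.2)])
z=.0315
for c,p in (("top",pt),("side",ps)):
    f=lambda a:(proj(c,body(q,[[.043+a[0],a[1],z],[.043-.106+a[0],a[1],z]]))-p).ravel()
    r=least_squares(f,[0,0]);print(z,c,r.x,np.round(r.fun,2))
E
python3 a.py | sed -n '/---/,$p'
```

```text
---
top (359, 163, 371, 174)
[[ 3 -1 -1 -2 -1 -2 -2 -2 -2  0  4  4]
 [ 3  1 -1 -2 -2 -1 -2 -1 -2  0  2  4]
 [ 4  2 -2 -2 -2  0  1  0  0 -2  2  4]
 [ 4  2 -2 -1 -1  0  0  1  1  0  2  3]
 [ 4  3  0 -2 -1  0  2  0  0 -2  0  3]
 [ 4  4  0 -2 -2  0  2  0 -1 -1 -2  2]
 [ 4  4  3 -1 -1  0  0 -2 -2 -2 -2  2]
 [ 5  4  3  0 -1  0 -1 -2 -2 -2 -2  0]
 [ 4  4  4  1 -2 -1 -2 -1 -2 -1 -2 -2]
 [ 4  5  4  2 -1 -1 -2 -2 -2 -2 -2 -2]
 [ 4  4  4  2  0  0 -1 -2 -2 -2 -2  0]]
[[ 92  90 111 114 114 113 113 112 109  97  93  96]
 [ 92  90 110 114 115 113 113 111 107  88  89  94]
 [ 92  89 107 113 114 111 110 108 108 103  82  92]
 [ 93  92  92 111 112 105 105 105 104 103  95  93]
 [ 94  95  98 112 109  85  97 100 102  95  87  89]
 [ 95  92  84 107 107  66  67  80  96 108 104  84]
 [ 94  93  92  92 105  69  62  65  78 110 109  99]
 [ 95  94  95  99 105  70  62  63  75 110 107  89]
 [ 95  95  92  85 102  79  75  74  83 110 112 104]
 [ 96  95  94  92  91 107 110 110 110 113 113 107]
 [ 98  96  95  95  98 111 113 114 113 113 113 107]]
[[50 12  6  6  6  6  5  6 10 31 55 59]
 [54 28  8  6  5  6  6  6  8 21 52 60]
 
[... 4384 characters left out ...]
4 145 143]]
[[103 104 105 107 106 105 108 107 105 104 102 102]
 [105 105 108 107 108 106 105 102 103 103  99  95]
 [106 107 107 105 104 104 102 101 101  95  84  72]
 [106 106 104 102 101  99  99  93  83  69  52  36]
 [104 102 103  95  85  80  76  64  48  32  21  18]
 [102  99  93  72  53  47  43  31  22  17  14  12]
 [ 90  82  67  45  27  22  21  17  15  13  14  13]
 [ 59  48  32  24  18  16  16  15  13  13  15  14]
 [ 29  21  15  13  13  15  15  15  13  14  13  13]
 [ 12   9   9   9  10  12  14  14  15  15  13  14]
 [ 10   7   5   7   9  11  13  14  14  15  14  16]]
0.0315 top [-0.00555257  0.00208859] [-0.1   0.07  0.1  -0.07]
0.0315 side [-0.00478063  0.00056222] [ 0.17 -0.24 -0.16  0.22]
```

```bash
cat > b.py <<'E'
from h import *
# points in template frame (grip-origin, z above table)
L=np.array([[.152,0,.005],[-.136,0,.0],[.025,.012,.05],[.025,-.012,.05],[-.025,-.012,.05],[-.025,.012,.05]])
ut=pix([(183,44),(155,488),(147,214),(183,217),(176,300),(140,294)],(220,125),5)
Ls=np.array([[.025,.012,.05],[.025,-.012,.05],[-.025,-.012,.05],[-.025,.012,.05],[-.025,-.012,.005],[.025,-.012,.005]])
us=pix([(412,82),(416,112),(314,122),(310,92),(316,180),(416,180)],(262,135),7)
for w in ((1,0),(0,1),(1,1)):
    f=lambda q:np.concatenate([w[0]*(proj("top",body(q,L))-ut).ravel(),w[1]*(proj("side",body(q,Ls))-us).ravel()])
    r=least_squares(f,[.54,.18,-.08]);print(w,r.x,np.degrees(r.x[2]),np.round(r.fun,1))
E
python3 b.py
python3 - <<'E'
from plant import *
import cv2,numpy as np
for c in ["top","side"]:
    snapshot(c)
    for l in ["template_grip"]:
        m=cut_out(c,l)
        for d in m[:2]:
            k=d["mask"]; ys,xs=np.nonzero(k); print(c,d["score"],k.sum(),xs.mean(),ys.mean(),xs.min(),xs.max(),ys.min(),ys.max())
    for l in ["template_grip","template_window","groove","jig_bed"]:
        print(c,l,[(np.round(d["point"],4).tolist(),round(d["score"],2)) for d in landmark_of(c,l)[:1]])
E
```

```text
(1, 0) [ 0.54160237  0.18056802 -0.04948927] -2.8355260332475556 [ 0.3  0.1  0.2 -0.2 -0.5  0.4 -0.   0.1  0.3 -0.7 -0.2  0.2  0.  -0.
  0.  -0.  -0.  -0.  -0.  -0.  -0.   0.   0.   0. ]
(0, 1) [ 0.54236437  0.17948641 -0.09258523] -5.304743017899683 [ 0.  -0.  -0.  -0.   0.   0.   0.   0.   0.  -0.  -0.  -0.   0.5 -0.9
  0.7 -0.1 -0.7 -0.4 -0.7 -1.2 -0.5  1.8  0.7  0.7]
(1, 1) [ 0.54193729  0.18022455 -0.05119558] -2.933290857050311 [ 0.5 -0.   0.2 -0.3 -0.4  0.3  0.1  0.   0.4 -0.8 -0.1  0.1  0.2 -1.2
  0.6 -0.5 -0.7 -0.4 -1.  -1.1 -0.5  1.9  0.7  0.3]
top 0.79 1767 253.45953593661574 174.77362761743066 242 268 134 221
top template_grip [([0.5394, 0.183, 0.0352], 0.83)]
top template_window [([0.5858, 0.1796, 0.0045], 0.61)]
top groove [([0.5814, -0.1686, 0.0221], 0.79)]
top jig_bed [([0.5395, -0.1874, 0.0195], 0.93)]
side template_grip [([0.5418, 0.182, 0.0288], 0.78)]
side template_window [([0.5873, 0.1794, -0.0008], 0.75)]
side groove [([0.5798, -0.1742, 0.019], 0.64)]
side jig_bed [([0.5378, -0.1859, 0.0192], 0.77)]
```

```bash
python3 - <<'E'
import plant
print([n for n in dir(plant) if not n.startswith('_')])
try: print(plant.finger_overhang)
except Exception as e: print(e)
import numpy as np
s=plant.read_state();R=s["ee_rot"];p=s["eef_pos"]
for t in ([.5415,.1805,.12],[.5415,.1805,.03]): print(R.T@(np.array(t)-p)*100, s["time_s"])
E
```

```text
['IKError', 'boxes_of', 'camera_params', 'cut_out', 'finger_overhang', 'finish_job', 'landmark_of', 'read_state', 'snapshot']
0.011
[-41.03707726 -25.32204601  11.76947186] 1.5
[-41.0371795  -25.32148509  20.76947185] 1.5
```

Request:
carry_out --deltas "-3.5 -2 0 -2 0.6; -7 -4.5 0 -4 0.6; -10.5 -6.5 0 -6 0.6; -14 -8.5 0 -8 0.6; -17.5 -11 0 -10 0.6; -21 -13 0 -12 0.6; -24.5 -15 0 -14 0.6; -28 -17.3 0 -16 0.6; -31.5 -19.5 1 -18 0.6; -35 -21.6 3 -20 0.6; -38 -23.5 5 -22 0.6; -40 -24.7 7 -22.6 0.6" --grip_force 25

```text
time_s: 2.7
eef_pos: [0.5367, 0.1872, 0.1673]
ee_rot: [[-0.999, 0.055, 0.001], [0.055, 0.999, -0.001], [-0.001, -0.001, -1.0]]
ft_force: [0.2, 0.5, -0.3]
finger_gap: 0.607
```

```bash
python3 - <<'E'
from h import *
im=snapshot("side");s=read_state();print(s["time_s"],s["eef_pos"],s["ee_rot"].round(4).tolist(),np.abs(s["qvel"]).max())
q=(.5415,.1805,np.radians(-3))
R=s["ee_rot"];t=np.array([.5415,.1805,.022]);print(R.T@(t-s["eef_pos"])*100)
E
```

```text
2.75 [0.53671528 0.18262163 0.16362067] [[-0.9983, 0.0586, -0.0026], [0.0586, 0.9983, -0.0047], [0.0023, -0.0048, -1.0]] 0.0890021203270892
[-0.52323683 -0.11568856 14.16160079]
```

Request:
carry_out --deltas "0 0 0 0 0.6; 0 0 0 0 0.6; 0 0 0 0 0.6"

```text
time_s: 3.05
eef_pos: [0.5347, 0.1927, 0.1688]
ee_rot: [[-0.999, 0.05, 0.001], [0.05, 0.999, 0.001], [-0.001, 0.001, -1.0]]
ft_force: [-0.1, -0.1, -0.7]
finger_gap: 0.6
```

Request:
carry_out --deltas "-0.4 -0.5 1 0 0.6; -0.7 -1 2.5 0 0.6; -0.7 -1 4.5 0 0.6; -0.7 -1 6.5 0 0.6; -0.7 -1 8.5 0 0.6; -0.7 -1 10.3 0 0.6; -0.7 -1 11.5 0 0.6; -0.7 -1 12 0 0.6; -0.7 -1 12 0 0.6; -0.7 -1 12 0 0.6"

```text
time_s: 4.05
eef_pos: [0.5418, 0.1805, 0.0482]
ee_rot: [[-0.999, 0.052, 0.001], [0.052, 0.999, 0.0], [-0.001, 0.0, -1.0]]
ft_force: [0.7, -0.1, -0.0]
finger_gap: 0.596
```

```bash
python3 - <<'E'
from h import *
s=read_state();print(s["time_s"],s["eef_pos"],s["ee_rot"].round(3).tolist())
for c in("top","side"):
    im=snapshot(c); cv2.imwrite(f"pics/{c}1.png",im[:,:,::-1])
    x0,y0,x1,y1=(220,125,290,230) if c=="top" else (262,90,372,180)
    cv2.imwrite(f"pics/{c}1z.png",cv2.resize(im[y0:y1,x0:x1,::-1],None,fx=5,fy=5,interpolation=cv2.INTER_CUBIC))
E
```

```text
4.05 [0.54175468 0.18049481 0.04815194] [[-0.999, 0.052, 0.001], [0.052, 0.999, 0.0], [-0.001, 0.0, -1.0]]
```

View pics/side1z.png

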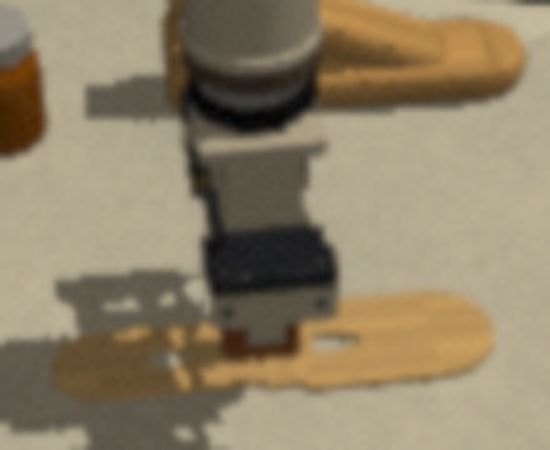

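Request:
carry_out --deltas "0 0 0.8 0 0.6; 0 0 1.7 0 0.6; 0 0 2.3 0 0.6; 0 0 2.6 0 0.6; 0 0 2.6 0 0.6; 0 0 2.6 0 0.1; 0 0 2.6 0 0.1; 0 0 2.6 0 0.1; 0 0 2.6 0 0.1; 0 0 2.6 0 0.1; 0 0 2.6 0 0.1; 0 0 2.6 0 0.1" --grip_force 30

```text
time_s: 5.35
eef_pos: [0.5415, 0.1804, 0.0219]
ee_rot: [[-0.999, 0.052, 0.0], [0.052, 0.999, 0.0], [-0.0, 0.0, -1.0]]
ft_force: [-0.4, 0.1, 1.8]
finger_gap: 0.262
```

Request:
carry_out --deltas "0 0 -0.7 0 0.1; 0 0 -2 0 0.1; 0 0 -4 0 0.1; 0 -0.5 -6 0 0.1; -0.1 -2 -8 -0.5 0.1; -0.2 -4 -9 -1.5 0.1; -0.3 -7 -9 -3 0.1; -0.4 -10 -9 -4.5 0.1; -0.5 -13 -9 -6 0.1; -0.5 -16 -9 -7.5 0.1; -0.6 -18 -9 -9 0.1; -0.6 -19 -9 -9.5 0.1" --grip_force 40

```text
time_s: 6.55
eef_pos: [0.5373, -0.0126, 0.1125]
ee_rot: [[-0.994, -0.11, 0.0], [-0.11, 0.994, -0.001], [-0.0, -0.001, -1.0]]
ft_force: [0.8, -0.9, -2.5]
finger_gap: 0.259
```

Request:
carry_out --deltas "0.3 -1 0 -0.5 0.1; 0.6 -3 0 -1.5 0.1; 1 -5.5 0 -3 0.1; 1.4 -8.5 0 -4.5 0.1; 1.8 -11.5 0 -6 0.1; 2.1 -14 0 -7.5 0.1; 2.3 -16 0.5 -8.5 0.1; 2.4 -17 1.5 -9 0.1; 2.4 -17.4 2.5 -9 0.1; 2.4 -17.4 3 -9 0.1; 2.4 -17.4 3 -9 0.1; 2.4 -17.4 3 -9 0.1"

```text
time_s: 7.75
eef_pos: [0.5334, -0.1836, 0.0815]
ee_rot: [[-0.963, -0.269, -0.0], [-0.269, 0.963, 0.001], [0.0, 0.001, -1.0]]
ft_force: [-0.1, 0.6, -1.3]
finger_gap: 0.264
```

Request:
carry_out --deltas "0 0 0 0 0.1; 0 0 0 0 0.1; 0 0 0 0 0.1"

```text
time_s: 8.05
eef_pos: [0.5335, -0.1852, 0.0821]
ee_rot: [[-0.964, -0.268, 0.001], [-0.268, 0.964, -0.0], [-0.001, -0.0, -1.0]]
ft_force: [1.0, -1.0, -1.8]
finger_gap: 0.254
```

```bash
python3 - <<'E'
from h import *
s=read_state();print(s["time_s"],s["eef_pos"],s["ee_rot"].round(4).tolist(),s["ft_force"],s["wrist_torque"])
for c in("top","side"):
    im=snapshot(c); cv2.imwrite(f"pics/{c}2.png",im[:,:,::-1])
    x0,y0,x1,y1=(325,110,415,230) if c=="top" else (262,180,412,300)
    cv2.imwrite(f"pics/{c}2z.png",cv2.resize(im[y0:y1,x0:x1,::-1],None,fx=5,fy=5,interpolation=cv2.INTER_CUBIC))
E
```

```text
8.05 [ 0.53352349 -0.1851663   0.08206693] [[-0.9635, -0.2676, 0.0006], [-0.2676, 0.9635, -0.0002], [-0.0005, -0.0003, -1.0]] [ 0.97579821 -1.01025125 -1.75646174] [0.06736112 0.06298843 0.01681805]
```

View pics/side2z.png

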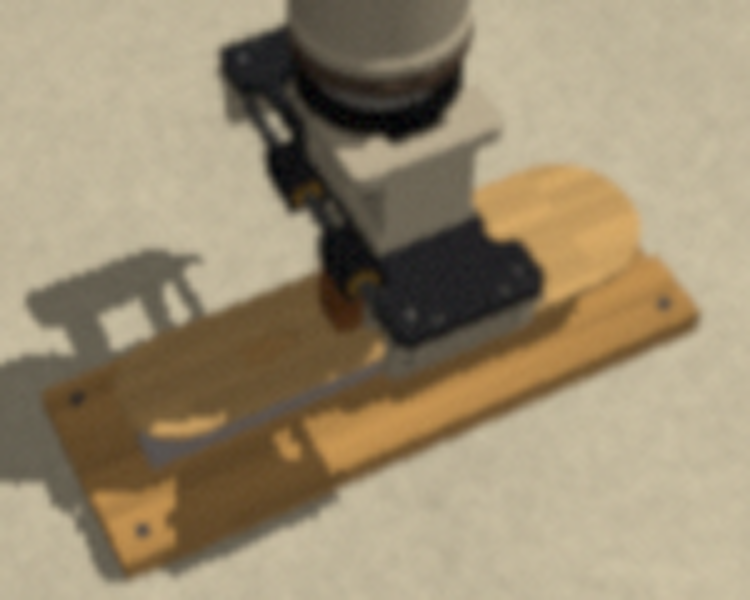

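View pics/top2z.png

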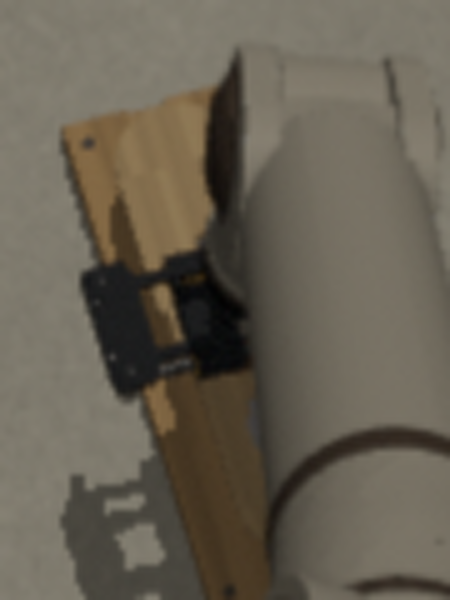

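```bash
cat > c.py <<'E'
from h import *
import sys
im=cv2.imread("pics/side2z.png")
tcp=np.array([.5335,-.1852,.082]);yaw=np.radians(15.5);q=(tcp[0],tcp[1],yaw)
th=np.linspace(-1.57,1.57,40);z=tcp[2]-.022
def dr(L,col,cl=False):
    P=proj("side",body(q,L));P=((P-np.array([262,180])+.5)*5-.5).round().astype(int);cv2.polylines(im,[P.reshape(-1,1,2)],cl,col,1)
for dx,col in ((0,(0,0,255)),(-.004,(255,0,0)),(.004,(0,255,0))):
    dr(np.c_[.112+dx+.04*np.cos(th),.04*np.sin(th),0*th+z+.005],col)
    th2=th+np.pi
    dr(np.c_[-.106+dx+.03*np.cos(th2),.03*np.sin(th2),0*th+z+.005],col)
cv2.imwrite("pics/ov2.png",im)
E
python3 c.py
```

```text
(no output)
```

View pics/ov2.png

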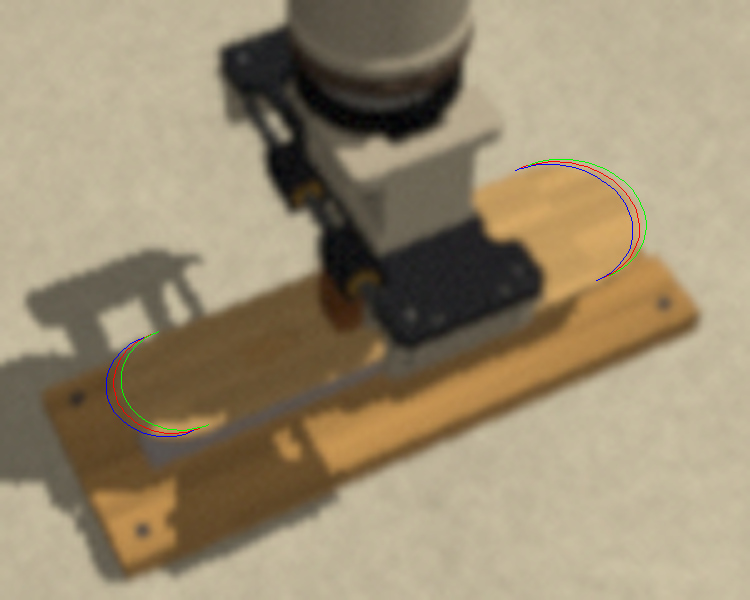

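Request:
carry_out --deltas "0 0 0.8 0 0.1; 0 0 1.7 0 0.1; 0 0 2.3 0 0.1; 0 0 2.5 0 0.1; 0 0 2.6 0 0.1; 0 0 2.7 0 0.1; 0 0 2.8 0 0.1; 0 0 2.9 0 0.1; 0 0 3 0 0.1; 0 0 3.05 0 0.1; 0 0 3.05 0 0.1"

```text
time_s: 9.25
eef_pos: [0.5332, -0.1854, 0.0512]
ee_rot: [[-0.964, -0.267, -0.0], [-0.267, 0.964, 0.0], [0.0, 0.0, -1.0]]
ft_force: [-0.1, 0.3, -1.5]
finger_gap: 0.262
```

Request:
carry_out --deltas "0 0 0.1 0 0.1; 0 0 0.2 0 0.1; 0 0 0.3 0 0.1; 0 0 0.4 0 0.1; 0 0 0.4 0 0.1; 0 0 0.4 0 0.1"

```text
time_s: 9.85
eef_pos: [0.5332, -0.1853, 0.0471]
ee_rot: [[-0.964, -0.267, -0.0], [-0.267, 0.964, 0.0], [0.0, 0.0, -1.0]]
ft_force: [-0.4, 0.0, -2.3]
finger_gap: 0.264
```

Request:
carry_out --deltas "0 0 0.15 0 0.1; 0 0 0.3 0 0.1; 0 0 0.45 0 0.1; 0 0 0.55 0 0.1; 0 0 0.6 0 0.1; 0 0 0.6 0 0.1; 0 0 0.6 0 0.1"

```text
time_s: 10.55
eef_pos: [0.5332, -0.1854, 0.0412]
ee_rot: [[-0.964, -0.267, -0.0], [-0.267, 0.964, 0.0], [-0.0, 0.0, -1.0]]
ft_force: [0.3, -0.6, -2.3]
finger_gap: 0.258
```

Request:
carry_out --deltas "0 0 0.05 0 0.1; 0 0 0.1 0 0.1; 0 0 0.1 0 0.1"

```text
time_s: 10.85
eef_pos: [0.5332, -0.1854, 0.0402]
ee_rot: [[-0.964, -0.267, -0.0], [-0.267, 0.964, 0.0], [0.0, 0.0, -1.0]]
ft_force: [0.4, 0.1, -1.6]
finger_gap: 0.26
```

Request:
carry_out --deltas "0 0 0.05 0 0.1; 0 0 0.05 0 0.1; 0 0 0.05 0 0.1"

```text
time_s: 11.15
eef_pos: [0.5333, -0.1854, 0.04]
ee_rot: [[-0.964, -0.267, 0.0], [-0.267, 0.964, -0.0], [-0.0, -0.0, -1.0]]
ft_force: [-2.1, 0.3, 1.8]
finger_gap: 0.26
```

Request:
carry_out --deltas "0 0 0.05 0 0.1; 0 0 0.05 0 0.1; 0 0 0.05 0 0.1"

```text
time_s: 11.45
eef_pos: [0.5333, -0.1854, 0.0399]
ee_rot: [[-0.964, -0.267, 0.0], [-0.267, 0.964, -0.0], [0.0, -0.0, -1.0]]
ft_force: [-3.4, 0.4, 7.6]
finger_gap: 0.263
```

Request:
carry_out --deltas "0 0 -0.05 0 0.1; 0.1 0 -0.05 0 0.1; 0.2 0 -0.05 0 0.1; 0.35 0 -0.05 0 0.1; 0.5 0 -0.05 0 0.1; 0.65 0 -0.05 0 0.1; 0.75 0 -0.05 0 0.1; 0.8 0 -0.05 0 0.1; 0.8 0 -0.05 0 0.1"

```text
time_s: 12.35
eef_pos: [0.5258, -0.1876, 0.0399]
ee_rot: [[-0.964, -0.267, 0.001], [-0.267, 0.964, -0.0], [-0.001, -0.0, -1.0]]
ft_force: [2.4, -0.0, 2.5]
finger_gap: 0.258
```

Request:
carry_out --deltas "0.1 0 0 0 0.1; 0.2 0 0 0 0.1; 0.3 0 0 0 0.1; 0.4 0 0 0 0.1; 0.5 0 0 0 0.1; 0.6 0 0 0 0.1; 0.65 0 0 0 0.1; 0.65 0 0 0 0.1"

```text
time_s: 13.15
eef_pos: [0.5194, -0.1893, 0.0399]
ee_rot: [[-0.964, -0.267, 0.0], [-0.267, 0.964, -0.0], [-0.0, -0.0, -1.0]]
ft_force: [3.9, 0.2, 4.9]
finger_gap: 0.259
```

Request:
carry_out --deltas "0.05 0 0 0 0.1; 0.1 0 0 0 0.1; 0.15 0 0 0 0.1; 0.2 0 0 0 0.1; 0.2 0 0 0 0.1"

```text
time_s: 13.65
eef_pos: [0.5176, -0.1898, 0.0399]
ee_rot: [[-0.964, -0.267, 0.001], [-0.267, 0.964, -0.0], [-0.001, -0.0, -1.0]]
ft_force: [4.0, 1.9, 6.4]
finger_gap: 0.263
```

Request:
carry_out --deltas "0.05 0 0 0 0.1; 0.1 0 0 0 0.1; 0.1 0 0 0 0.1"

```text
time_s: 13.95
eef_pos: [0.5167, -0.1901, 0.0399]
ee_rot: [[-0.964, -0.267, 0.001], [-0.267, 0.964, -0.0], [-0.001, -0.0, -1.0]]
ft_force: [4.2, 1.6, 6.1]
finger_gap: 0.262
```

Request:
carry_out --deltas "0.05 0 0 0 0.1; 0.1 0 0 0 0.1; 0.1 0 0 0 0.1"

```text
time_s: 14.25
eef_pos: [0.5157, -0.1903, 0.0399]
ee_rot: [[-0.964, -0.267, 0.001], [-0.267, 0.964, -0.0], [-0.001, -0.0, -1.0]]
ft_force: [3.8, 1.6, 6.1]
finger_gap: 0.256
```

Moved 18.2 mm; no stop yet.

Request:
carry_out --deltas "0.05 0 0 0 0.1; 0.1 0 0 0 0.1; 0.1 0 0 0 0.1"

```text
time_s: 14.55
eef_pos: [0.5149, -0.1905, 0.0399]
ee_rot: [[-0.964, -0.267, 0.001], [-0.267, 0.964, -0.0], [-0.001, -0.0, -1.0]]
ft_force: [5.3, 1.0, 5.2]
finger_gap: 0.261
```

Request:
carry_out --deltas "0.05 0 0 0 0.1; 0.1 0 0 0 0.1; 0.1 0 0 0 0.1"

```text
time_s: 14.85
eef_pos: [0.5148, -0.1905, 0.04]
ee_rot: [[-0.963, -0.268, 0.002], [-0.268, 0.963, 0.0], [-0.002, -0.001, -1.0]]
ft_force: [7.7, 1.8, 3.0]
finger_gap: 0.26
```

Request:
carry_out --deltas "0.05 0 0 0 0.1; 0.1 0 0 0 0.1; 0.1 0 0 0 0.1; 0.1 0 0 0 0.1"

```text
time_s: 15.25
eef_pos: [0.5148, -0.1905, 0.0401]
ee_rot: [[-0.963, -0.268, 0.004], [-0.268, 0.963, 0.0], [-0.004, -0.001, -1.0]]
ft_force: [9.9, 1.4, 0.6]
finger_gap: 0.257
```

Request:
carry_out --deltas "-0.05 0 0 0 0.1; -0.1 0 0 0 0.1; -0.1 0 0 0 0.1; -0.1 0 0 0 0.5; -0.1 0 0 0 0.5; -0.1 0 0 0 0.5; -0.1 0 0 0 0.5; -0.1 0 0 0 0.5" --grip_force 10

```text
time_s: 16.05
eef_pos: [0.5127, -0.1909, 0.0394]
ee_rot: [[-0.964, -0.267, -0.001], [-0.267, 0.964, 0.0], [0.001, 0.001, -1.0]]
ft_force: [0.6, -0.3, -0.1]
finger_gap: 0.502
```

Lift straight up, then swing back left and look.

Request:
carry_out --deltas "0 0 -0.5 0 0.5; 0 0 -1.5 0 0.5; 0 0 -3.5 0 0.5; 0 0 -6 0 0.5; 0 0 -9 0 0.5; 0 2 -12 0 0.5; 0 5 -13 0 0.5; 0 9 -13 0 0.5; 0 13 -13 0 0.5; 0 17 -13 0 0.5; 0 20 -13 0 0.5; 0 22 -13 0 0.5"

```text
time_s: 17.25
eef_pos: [0.454, 0.0237, 0.1708]
ee_rot: [[-0.963, -0.27, 0.001], [-0.27, 0.963, -0.0], [-0.001, -0.0, -1.0]]
ft_force: [0.4, -0.8, 0.2]
finger_gap: 0.503
```

Request:
carry_out --deltas "0 2 0 0 0.5; 0 5 0 0 0.5; 0 8 0 0 0.5; 0 11 0 0 0.5; 0 13 0 0 0.5; 0 14 0 0 0.5; 0 14 0 0 0.5; 0 14 0 0 0.5"

```text
time_s: 18.05
eef_pos: [0.4176, 0.1551, 0.1699]
ee_rot: [[-0.964, -0.267, 0.0], [-0.267, 0.964, -0.001], [-0.0, -0.001, -1.0]]
ft_force: [0.1, -1.3, 1.2]
finger_gap: 0.503
```

```bash
cat > d.py <<'E'
from h import *
for c in("top","side"):
    im=snapshot(c); cv2.imwrite(f"pics/{c}3.png",im[:,:,::-1])
    o=(325,110) if c=="top" else (262,190); x1,y1=(415,230) if c=="top" else (412,300)
    z=cv2.resize(im[o[1]:y1,o[0]:x1,::-1],None,fx=5,fy=5,interpolation=cv2.INTER_CUBIC)
    cv2.imwrite(f"pics/{c}3z.png",z)
    for l in ("template_grip","template_window"): print(c,l,[(np.round(d["point"],4).tolist(),round(d["score"],2)) for d in landmark_of(c,l)[:1]])
print(read_state()["time_s"])
q=(.5387,-.1843,.2712);print(body(q,[[-.0235,0,.05],[.0195,0,.018]]))
E
python3 d.py
```

```text
top template_grip [([0.5155, -0.1883, 0.0485], 0.62)]
top template_window [([0.5586, -0.1751, 0.0228], 0.91)]
side template_grip [([0.5111, -0.1914, 0.0473], 0.75)]
side template_window [([0.5588, -0.1781, 0.0167], 0.81)]
18.35
[[ 0.51605892 -0.19059536  0.05      ]
 [ 0.55748728 -0.17907619  0.018     ]]
```

View pics/side3z.png

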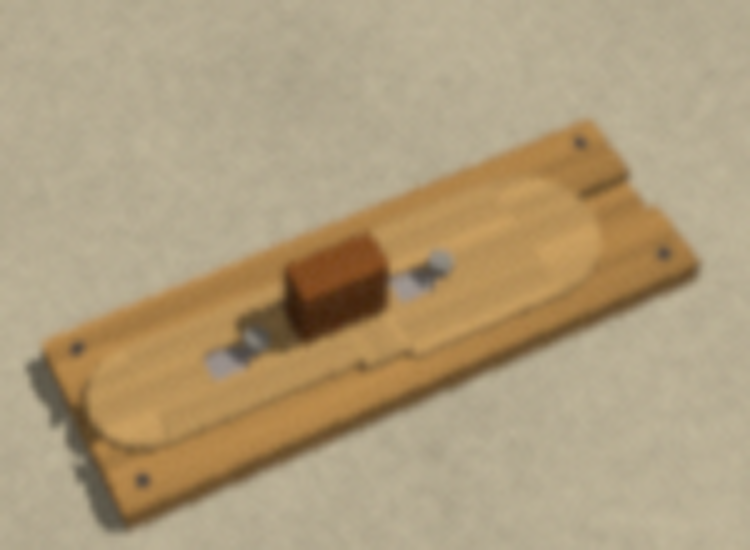

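View pics/top3z.png

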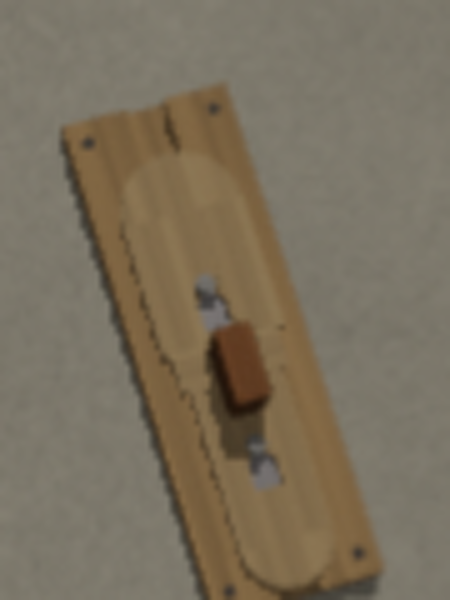

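```bash
python3 -c "
from plant import *
print(finish_job())"
```

```text
the job is handed in; nothing more can be done
None
```

The template is on the jig and the job is handed in at 18.4 s of the 58 s allowed. I gripped the template, set both windows over the pin heads, and lowered it flat on the bed with the toe pointing away. I then slid it heelwards about 19 mm, where it stopped against the pins, released it and moved the arm clear.

**Pin position:** I found the pins by sight. The bar sits about 5 mm behind the groove point, and the two cameras agreed on this to about 1 mm.

**Forces:** The template dropped over both heads without touching them. The highest readings I saw at the ends of moves were about 8 N down on the bed and about 10 N against the slot ends, well under 40 N.

**Final check:** Both camera views show the template lying flat with both pin heads at the toe ends of their slots. The networks' positions for the grip and front window were within about 5 mm of what I expected. That is close to their own accuracy, and nothing else disagreed. My moves stayed clear of the last, jar, ring and hammer, but I did not measure their positions again at the end.

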